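# Close a loaded sample drum and hold the snap ring spread at its groove

## Robot

A 6-joint arm with a two-finger parallel gripper is mounted at the origin on a cart in front of the work surface, level with it; the furniture and walls round the work are solid. World frame = base frame: x ahead of the robot, y to its left, z up, the work surface at z = 0. Lengths are in m, angles in rad, forces in N, time in s.
With the tool pointing down it reaches from about 0.35 to 0.975 m from the base axis. Payload 4.9 kg.
Tool frame: the origin (TCP) lies between the finger pads; the fingertips stand 25 mm ahead of it and the grasp point (between the pads) lies 6 mm ahead of it; z points along the fingers, y is the line along which they close (so a half turn about z gives the same grasp; the last joint's range is limited). The gripper opens to 85 mm and grips with 20 to 120 N. Pads are 22 mm wide; open, the fingers measure 114 mm over their backs; the gripper's body (76 mm by 85 mm) begins 54 mm behind the grasp point. The pads swing forward as they close: fully open they stand 13 mm farther back than shut.
Start: joints at [-1.4, 0.053, 1.613, -0, 1.476, -0.119], TCP at [0.179, -0.599, 0.256] pointing down, gripper open.
Joint ranges: [-3.01, 3.01], [-1.01, 2.22], [0.06, 2.58], [-1.02, 4.17], [0.09, 2.62], [-3.14, 3.14]. Speed limits (rad/s): [2.57, 2.57, 3.14, 3.14, 3.14, 3.14].

## Interface

Orientations are given as a unit quaternion [w, x, y, z].
In Python, from plant import manip gives the robot as it stands.
- The arm moves only by the shell command python3 -m inch 'ROWS'. ROWS is JSON, a list of rows, each a list of 3 entries, a list of its own where there are three numbers: the shift along the tool's x, y, z in m, then the turn, a rotation vector about the tool's x, y, z in rad, then the opening, from 0 (shut) to 1 (fully open). A call has 1 to 8 rows; each row shifts and turns the commanded pose from where the row before left it, along the tool's axes as they then stand; what a row does not reach is not made up. A row lasts 1/10 s, in which the tool goes at most 50 mm and 8.59 degrees, less where a joint would pass 70% of its speed; a pose out of reach is approached as far as the arm can. A call with a gripper value outside its range is refused whole. The fingers move at their own pace and stop on an object; the grip force is fixed at half the most. Time passes only in rows, so rows that do not move let the fingers close. It gives the time, the measured TCP pose, the force, the opening and the grip force at its end, in the units of the state.
- manip.state(): the state, without advancing time (a new reading comes with each control period).
- manip.grab_frame(name): name is "scene" or "top" or "wrist"; returns (picture, depth): 400x640x3 uint8, red, green, blue; 400x640 float32, m along the optical axis (not along the pixel's ray), 0 where there is no reading.
- manip.camera_params(name): a dict with "camera_matrix" (3x3 intrinsics, pixels), "k1" (the pictures are not rectified: a ray, as slopes to the right and down, at radius r is drawn at 1 + k1 r^2 times it, then the intrinsics apply), "rvec" (rotation vector, rad) and "tvec" (3), from world to camera coordinates, as OpenCV has them. Camera axes: x right, y down, z forward; pixel columns grow to the right and rows downward; lengths in m; the calibration is good to about 2 mm. A picture is of the moment at which its call begins: read the wrist's pose just before it. camera_params takes no time and is no camera call; for the wrist camera it gives the pose at the moment of the call.
- manip.job_done(): hands the job in; it is judged then, once.
Trained networks look in the newest picture that a camera, given by its name, has taken for a name from the list of things; names that differ only in an ending like _2 or _b are one class to them, and where a whole thing is asked for, a point or a joint stands for the part that bears it (a point fixed in the world has none). Each returns a list of dicts, best first, with "score" (0 to 1); they miss things now and then, are a little off and sometimes report something else, mostly with a low value. They report only what shows in the picture. A call takes as long as a camera call. They do not tell look-alikes from the thing itself.
- manip.look_for(camera, label): "point" ([x, y, z] in m, in world coordinates, good to about 4 mm: the middle of the surface that is visible of it).
The state is a dict: "time": time; "joint_pos": joint angles; "joint_vel": joint speeds; "joint_efforts": joint torques, N m; "tool_pos": TCP position; "tool_rot": TCP orientation; "contact_force": force on the tool from outside, world axes, zero at the start; "ft_torque": the same for the moment, N m; "gripper_width": opening from 0.0 (shut) to 1.0 (fully open); "grasp_force": force on a finger pad.
Only numpy, scipy, OpenCV 4.12 (cv2) and the standard library are available. Lean on these libraries where they do the work, as an engineer would, in place of code of your own. Each camera call takes 0.05 s, during which the arm holds its last target. There are 200 camera calls.

## Task

The white sample drum is loaded: put the blue lid on it, down over the steel spindle until it lies flat on the rim, and let go. Then pick up the snap-ring pliers by their red handles, squeeze them so that the ring on their tips is spread fully, bring it over the top of the spindle and lower it until the ring is level with the groove, centred round the spindle and touching neither spindle nor lid. Finish there, still holding the pliers squeezed and the ring spread; leave the timer, the bottle, the dish and the tape where they are.

Things in the scene. Friction and masses are not known exactly. Their poses are not given: they have to be found in the camera images.
- drum: White round open drum, 100 mm across, rim 62 mm high, wall 4 mm, fixed to the bench; vials inside stand below the rim. Origin at the centre of its underside, z up. On its axis stands a steel spindle 24 mm in diameter, its top 123 mm above the origin (the last 4 mm taper to 16 mm diameter).
- groove (a point): Middle of the spindle's groove, on the spindle axis, 105 mm above the drum's origin. The groove is 16 mm tall and 19 mm in diameter, 97 to 113 mm above the drum's origin.
- lid: Blue round lid, 0.12 kg: disc 104 mm across, 6 mm thick, with a 28 mm hole in the middle; round the hole a gripping collar 44 mm in outer diameter rises to 32 mm above the underside. Origin on its axis at the underside, z up. Lies collar up on the bench; seated, its underside is 62 mm above the drum's origin.
- pliers: Red-handled snap-ring pliers, 0.14 kg, lying flat. Origin at the underside, midway between the handles (unsqueezed); x points forwards to the ring, y to the left handle, z up. Handles: two upright parallel plates, x -15 to 15 mm, up to 40 mm above the underside, outer faces at y = +31 and -31 mm; grip across y. The body is the left-handled half: squeezed evenly to the stop it shifts 7 mm to -y.
- ring_spread (a joint): How far the pliers are squeezed and the ring spread: 0 relaxed, 0.014 m at the stop (handles then 48 mm over their outer faces). A spring resists with 5 to 9 N. Squeezing moves the two ring halves apart in y; at the stop they stand 35 mm apart inside and pass over the 24 mm spindle.
- timer: White kitchen-style timer, 70 x 62 x 18 mm, a bystander. Origin at the centre of its underside.
- bottle: White wide-mouthed bottle, 62 mm across, 102 mm high, a bystander. Origin at the centre of its underside.
- petri: Round flat dish, 60 mm across, 15 mm high, a bystander. Origin at the centre of its underside.
- tape: Green roll of tape lying flat, 92 mm across, 19 mm high, a bystander. Origin at the centre of its underside.
- ring (a point): Centre of the two-part dark steel snap ring on the pliers' tips while relaxed: x 45 mm, y 0, z 2.5 mm in the pliers' frame (y +7 mm once squeezed to the stop, still midway between the handles). The ring is 5 mm thick, its underside level with the pliers'; inner diameter 21 mm relaxed, outer 29 mm.
Not all that is in view belongs to the job. There is more than one size of the drum; the job needs the larger.

How it is judged:
On the way, in this order (a step that is already met when the one before it is completed fails the run):
1. the lid lies flat on the drum's rim round the spindle, and is let go (horizontal distance between lid and drum below 0.005 m and z of lid in the frame of drum between 0.06 and 0.0645 m and angle between lid's own z axis and vertical below 0.05 rad and contact force between the fingers and lid below 0.1 N), for 0.2 s.
2. the spread ring is held over the top of the spindle (value of joint ring_spread above 0.01 m and z of pliers in the frame of drum above 0.122 m and x of groove in the frame of pliers between 0.039 and 0.051 m and y of groove in the frame of pliers between 0.001 and 0.013 m and contact force between the fingers and pliers above 2 N), for 0.1 s.
At the end, for the whole second after the job is handed in: Lid flat on the rim (5 mm off axis, 2.5 mm in height). Pliers held still by the gripper alone, level to 0.1 rad, squeezed over 10 mm; ring centred on the spindle to 5 mm, its middle within 5 mm of the groove's middle height, touching neither spindle nor lid (horizontal distance between lid and drum below 0.005 m and z of lid in the frame of drum between 0.06 and 0.0645 m and angle between lid's own z axis and vertical below 0.05 rad and value of joint ring_spread above 0.01 m and z of pliers in the frame of drum between 0.0975 and 0.1075 m and x of groove in the frame of pliers between 0.04 and 0.05 m and y of groove in the frame of pliers between 0.002 and 0.012 m and angle between pliers's own z axis and vertical below 0.1 rad and contact force between the fingers and pliers above 2 N and contact force between pliers and drum below 0.3 N and contact force between pliers and lid below 0.3 N and linear speed of pliers below 0.02 m/s); the arm keeps its last pose, push and grip.
It fails at once if the timer is pushed aside by more than 20 mm (distance of timer from where it was at the start of the episode above 0.02 m).
It fails at once if the bottle is pushed aside by more than 20 mm (distance of bottle from where it was at the start of the episode above 0.02 m).
It fails at once if the dish is pushed aside by more than 20 mm (distance of petri from where it was at the start of the episode above 0.02 m).
It fails at once if the tape is pushed aside by more than 20 mm (distance of tape from where it was at the start of the episode above 0.02 m).
It also fails if it takes over 58 s, if anything falls off the work surface, if the arm or the gripper's body presses on something with over 40 N, if the wrist force passes 120 N, or if a joint passes its speed limit or range.

## Working session

There is one attempt and no reset: what is moved stays moved. The work goes in short steps, Python scripts to look and compute and a shell command to move; the robot and the scene stay as the last step left them, time stands still between calls to the robot, and variables do not carry over. Pictures are saved under pics/ and viewed, at most 10 in all, crops included, and the job is handed in when it is done.

```bash
mkdir -p pics
cat > h.py <<'E'
import numpy as np, cv2
from plant import manip
from scipy.spatial.transform import Rotation as R
def cam(n):
    p=manip.camera_params(n); return np.array(p["camera_matrix"]),p["k1"],R.from_rotvec(np.ravel(p["rvec"])).as_matrix(),np.ravel(p["tvec"])
def cloud(n,depth,c=None):
    K,k1,Rm,t=c or cam(n)
    v,u=np.mgrid[0:400,0:640].astype(np.float32)
    q=cv2.undistortPoints(np.stack([u.ravel(),v.ravel()],1)[:,None],K,np.array([k1,0,0,0.]))[:,0]
    z=depth.ravel(); P=np.c_[q*z[:,None],z]
    W=(P-t)@Rm
    W[z<=0]=np.nan
    return W.reshape(400,640,3)
def proj(n,X,c=None):
    K,k1,Rm,t=c or cam(n)
    return cv2.projectPoints(np.atleast_2d(np.array(X,float)),cv2.Rodrigues(Rm)[0],t,K,np.array([k1,0,0,0.]))[0][:,0]
def grab(n,f):
    c=cam(n); im,d=manip.grab_frame(n); np.savez(f,im=im,W=cloud(n,d,c)); cv2.imwrite(f"pics/{f}.png",im[:,:,::-1]); return im,cloud(n,d,c),c
def st():
    s=manip.state(); print({k:np.round(s[k],4).tolist() for k in("time","tool_pos","tool_rot","joint_pos","contact_force","gripper_width","grasp_force")}); return s
E
python3 - <<'E'
from h import *
s=st()
print(np.round(R.from_quat(np.roll(s["tool_rot"],-1)).as_matrix(),3))
for n in("top","scene"):
    im,W,c=grab(n,n+"0")
    for l in("drum","lid","pliers","ring","timer","bottle","petri","tape"):
        for r in manip.look_for(n,l)[:4]:
            print(n,l,round(r["score"],2),np.round(r["point"],3),np.round(proj(n,r["point"],c)[0]))
E
```

```text
{'time': 0.0, 'tool_pos': [0.1785, -0.5984, 0.2551], 'tool_rot': [-0.001, 0.9895, 0.1444, -0.0], 'joint_pos': [-1.4, 0.0533, 1.6143, -0.0, 1.476, -0.119], 'contact_force': [-0.4594, -0.4678, 0.2438], 'gripper_width': 1.0004, 'grasp_force': 0.0}
[[ 0.958  0.286 -0.   ]
 [ 0.286 -0.958  0.002]
 [ 0.    -0.002 -1.   ]]
top drum 0.76 [0.444 0.102 0.025] [296. 249.]
top drum 0.56 [0.591 0.013 0.045] [328. 195.]
top lid 0.95 [0.451 0.268 0.005] [237. 245.]
top pliers 0.56 [ 0.491 -0.184  0.008] [397. 232.]
top ring 0.79 [ 0.493 -0.182  0.014] [396. 231.]
top timer 0.79 [0.695 0.259 0.015] [241. 159.]
top petri 0.58 [ 0.41  -0.004  0.015] [333. 260.]
top petri 0.51 [ 0.733 -0.119  0.075] [376. 143.]
top tape 0.61 [ 0.682 -0.254  0.018] [421. 165.]
scene drum 0.74 [0.581 0.026 0.051] [313. 220.]
scene drum 0.61 [0.437 0.11  0.04 ] [345. 271.]
scene lid 0.94 [0.446 0.277 0.005] [300. 332.]
scene pliers 0.78 [ 0.482 -0.174  0.011] [384. 201.]
scene ring 0.84 [ 0.489 -0.179  0.015] [383. 198.]
scene timer 0.75 [0.692 0.264 0.014] [217. 273.]
scene bottle 0.6 [ 0.738 -0.101  0.068] [291. 167.]
scene petri 0.63 [ 0.403 -0.003  0.019] [381. 251.]
scene tape 0.73 [ 0.676 -0.251  0.02 ] [338. 160.]
```

Run:
```python
import cv2
im=cv2.imread("pics/top0.png")[110:310,200:460]
cv2.imwrite("pics/top0c.png",cv2.resize(im,(780,600),interpolation=cv2.INTER_CUBIC))
```

```text
(no output)
```

View pics/top0c.png

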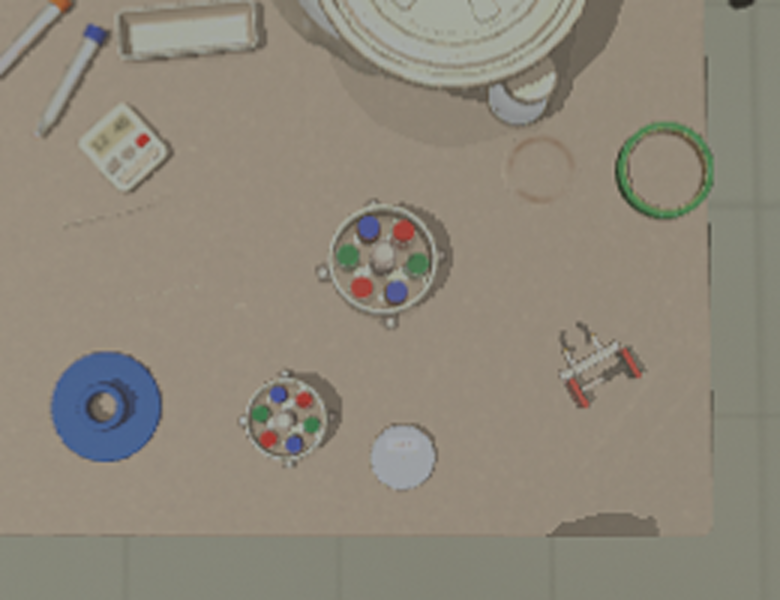

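View pics/scene0.png

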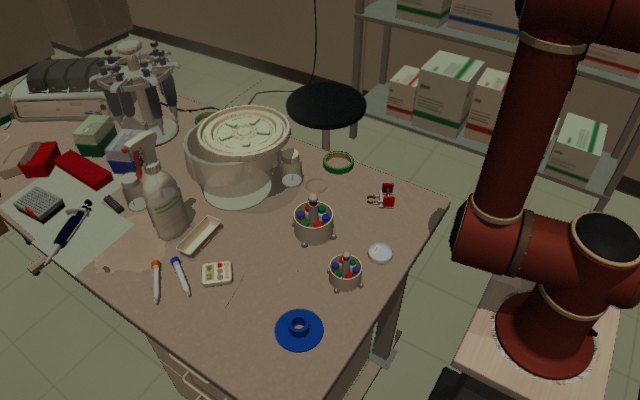

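Top view: two drums, the larger at full-image pixel (328,195) and the smaller at (296,249). The job needs the larger one. It measures about 36 px against 27 px in the enlarged crop, and I'll check this with the depth. The blue lid is at (237,245), the pliers at (397,232) with the ring tips pointing up-left, and the tape at (421,165). Next I'll measure them.

```bash
cat >> h.py <<'E'
def circ(P):
    A=np.c_[2*P[:,:2],np.ones(len(P))]; s=np.linalg.lstsq(A,(P[:,:2]**2).sum(1),rcond=None)[0]
    return s[:2],np.sqrt(s[2]+s[:2]@s[:2])
def near(W,c,r): return np.hypot(W[...,0]-c[0],W[...,1]-c[1])<r
E
python3 - <<'E'
from h import *
for n in("top0","scene0"):
    d=np.load(n+".npz"); im=d["im"].astype(int); W=d["W"]; r,g,b=im[...,0],im[...,1],im[...,2]; z=W[...,2]
    ben=near(W,(.5,.2),.05); print(n,"bench z",np.nanmedian(z[ben]))
    m=near(W,(.45,.268),.08)&(b>r+25); P=W[m]
    hull=P[cv2.convexHull(P[:,:2].astype(np.float32),returnPoints=False)[:,0]]
    print("lid",len(P),circ(hull),P[:,:2].mean(0)); t=P[P[:,2]>.024]; print(" collar",len(t),circ(t) if len(t)>5 else 0,np.median(t[:,2]) if len(t) else 0)
    for c in((.587,.018),(.441,.106)):
        P=W[near(W,c,.07)]; zz=P[:,2]; print(" zpercent",np.nanpercentile(zz,[50,80,90,99,100]).round(3))
        for lo,hi in((.05,.07),(.035,.05)):
            q=P[(zz>lo)&(zz<hi)&(np.hypot(*(P[:,:2]-c).T)>.028)]
            if len(q)>8: 
                c1,rr=circ(q)
                k=abs(np.hypot(*(q[:,:2]-c1).T)-rr)<.006; print(" drum rim",lo,len(q),circ(q[k]),np.median(q[k,2]))
        q=P[(zz>.09)&(np.hypot(*(P[:,:2]-c).T)<.03)]; print(" spindle",len(q),q.mean(0) if len(q) else "", q[:,2].max() if len(q) else "")
    m=near(W,(.49,-.18),.08)&(r>g+40); P=W[m]; print("red",len(P))
    if len(P)>6:
        _,lab,cen=cv2.kmeans(P[:,:2].astype(np.float32),2,None,(3,50,1e-5),5,cv2.KMEANS_PP_CENTERS)
        for i in(0,1): print(cen[i],P[lab[:,0]==i][:,2].max(), (lab==i).sum())
# tall stuff near drum
d=np.load("top0.npz");W=d["W"];
for lo in(.1,.15,.2):
    P=W[near(W,(.59,.013),.25)&(W[...,2]>lo)]; P=P[np.hypot(P[:,0]-.59,P[:,1]-.013)>.04]
    i=np.argmin(np.hypot(P[:,0]-.59,P[:,1]-.013)); print("tall>",lo,P[i],"maxz",P[:,2].max(),"minx",P[P[:,0].argmin()])
E
python3 - <<'E'
import cv2
im=cv2.imread("pics/top0.png")
cv2.imwrite("pics/crop1.png",cv2.resize(im[170:270,270:420],(792,528),interpolation=cv2.INTER_CUBIC))
E
```

```text
top0 bench z -0.0005550941635577635
lid 945 (array([0.45182974, 0.2744169 ]), np.float64(0.050887631706967196)) [0.45174678 0.27317041]
 collar 116 (array([0.45241595, 0.27467014]), np.float64(0.0182936376694518)) 0.030612288695412253
 zpercent [0.005 0.058 0.062 0.123 0.128]
 drum rim 0.05 373 (array([0.58923408, 0.01639178]), np.float64(0.042194520194293164)) 0.05970856675049284
 drum rim 0.035 76 (array([0.59172169, 0.0147688 ]), np.float64(0.04321292293785803)) 0.04075650104390964
 spindle 71 [0.58731678 0.01536791 0.11872024] 0.12824382337008552
 zpercent [0.001 0.007 0.044 0.091 0.097]
 drum rim 0.035 125 (array([0.44212062, 0.10397399]), np.float64(0.03446053799145374)) 0.04502594334172394
 spindle 23 [0.4422457  0.10337781 0.09324088] 0.09732283994857233
red 44
[ 0.49356437 -0.21607822] 0.0433958879349953 22
[ 0.46623382 -0.16669081] 0.046863269115202826 22
scene0 bench z -0.0006363902451382662
lid 1619 (array([0.45232984, 0.27365323]), np.float64(0.051555355936637313)) [0.44920346 0.27840733]
 collar 236 (array([0.45188842, 0.2758858 ]), np.float64(0.018528715901846175)) 0.0
[... 314 characters left out ...]
9746] 0.12443203317941609
 zpercent [0.    0.036 0.044 0.09  0.094]
 drum rim 0.035 283 (array([0.44101678, 0.10491795]), np.float64(0.035261775102407106)) 0.042772270919354684
 spindle 29 [0.44146142 0.10538815 0.09147484] 0.09424115679869105
red 171
[ 0.46553966 -0.16550797] 0.03947474193856094 114
[ 0.49396503 -0.21331026] 0.040685542452378334 57
tall> 0.1 [ 0.72242491 -0.01377437  0.19583644] maxz 0.20122975095958245 minx [ 0.71893439 -0.02912994  0.18887832]
tall> 0.15 [ 0.72242491 -0.01377437  0.19583644] maxz 0.20122975095958245 minx [ 0.71893439 -0.02912994  0.18887832]
tall> 0.2 [ 0.72928378 -0.07806309  0.20122975] maxz 0.20122975095958245 minx [ 0.72928378 -0.07806309  0.20122975]
```

View pics/crop1.png

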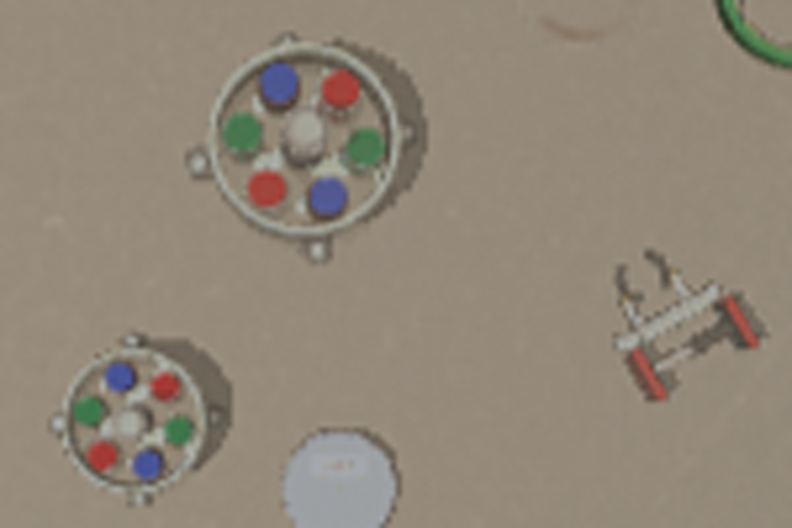

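The larger drum is confirmed: rim 62 mm, spindle top about 123 mm, at (0.588, 0.016), against 45/95 mm for the smaller one at (296,249). The crop shows the lugs and vials, and the pliers' ring facing up-left at crop (640,275). I'll turn square to the world frame, then go to the lid by way of the pliers.

```bash
python3 -m inch '[[[0,0,0],[0,0,0.145],1],[[0,0,0],[0,0,0.145],1],[[0.034,-0.036,0],[0,0,0],1],[[0.034,-0.036,0],[0,0,0],1],[[0.034,-0.036,0],[0,0,0],1],[[0.034,-0.036,0],[0,0,0],1],[[0.034,-0.036,0],[0,0,0],1],[[0.034,-0.036,0],[0,0,0],1]]'
python3 -m inch '[[[0.034,-0.036,0],[0,0,0],1],[[0.034,-0.036,0],[0,0,0],1],[[0,-0.045,0],[0,0,0],1],[[0,-0.045,0],[0,0,0],1],[[0,0,0],[0,0,0],1]]'
python3 - <<'E'
from h import *
st(); im,W,c=grab("wrist","w1")
for l in("pliers","ring"):
    for r in manip.look_for("wrist",l)[:2]: print(l,r["score"],np.round(r["point"],4),proj("wrist",r["point"],c)[0])
E
```

```text
time: 1.7
tool_pos: [0.3837, -0.3814, 0.2566]
tool_rot: [0.0, 1.0, -0.0, 0.0]
contact_force: [0.8, -0.2, -0.1]
gripper_width: 0.997
grasp_force: 0.0
time: 2.2
tool_pos: [0.4509, -0.2168, 0.2562]
tool_rot: [-0.001, 1.0, 0.003, 0.0]
contact_force: [-0.0, -0.6, 0.0]
gripper_width: 1.0
grasp_force: 0.0
{'time': 2.2, 'tool_pos': [0.4509, -0.2168, 0.2562], 'tool_rot': [-0.0007, 1.0, 0.0026, 0.0001], 'joint_pos': [-0.5977, -0.2519, 1.8962, 0.0013, 1.4979, 0.9677], 'contact_force': [-0.0145, -0.5501, 0.0306], 'gripper_width': 0.9996, 'grasp_force': 0.0}
pliers 0.63 [ 0.4954 -0.1805  0.0106] [287.3832702  124.44383472]
ring 0.82 [ 0.4905 -0.1828  0.0136] [289.35069446 129.31163093]
```

View pics/w1.png

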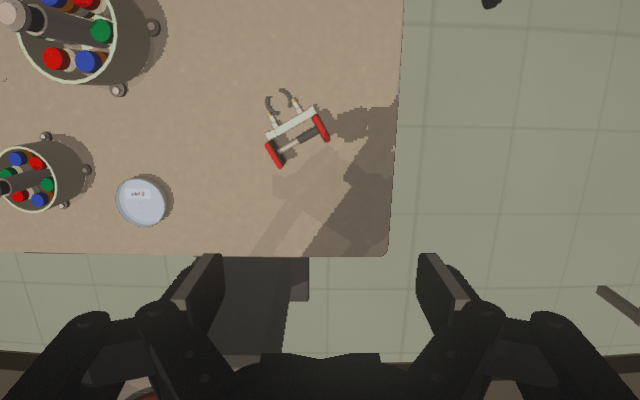

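The wrist view shows the pliers at about (297,130), red handles at (275,154) and (321,128), ring tips at (280,100). I'll measure them now and carry on to the lid.

```bash
cat >> h.py <<'E'
def red(f,c0=(.48,-.19)):
    d=np.load(f); im=d["im"].astype(int); W=d["W"]
    m=near(W,c0,.07)&(im[...,0]>im[...,1]+50)&(im[...,0]>im[...,2]+50); P=W[m]; T=P[P[:,2]>P[:,2].max()-.008]
    _,lab,cen=cv2.kmeans(T[:,:2].astype(np.float32),2,None,(3,50,1e-5),5,cv2.KMEANS_PP_CENTERS)
    out=[]
    for i in(0,1):
        Q=T[lab[:,0]==i]; u,s,v=np.linalg.svd(Q[:,:2]-Q[:,:2].mean(0)); (x,y),(w,h),a=cv2.minAreaRect(Q[:,:2].astype(np.float32))
        print(len(Q),"centre",np.round([x,y],4),"top",np.median(Q[:,2]).round(4),"size",round(w,4),round(h,4),"yaw",np.degrees(np.arctan(v[0,1]/v[0,0])).round(1)); out.append((x,y))
    a,b=sorted(np.array(out),key=lambda p:-p[1]); e=a-b
    print("mid",(a+b)/2,"gap",np.hypot(*e),"yaw from pair",np.degrees(np.arctan2(-e[0],e[1])))
E
python3 -c "
from h import *
red('w1.npz')"
python3 -m inch '[[[0,-0.049,0],[0,0,0],1],[[0,-0.049,0],[0,0,0],1],[[0,-0.049,0],[0,0,0],1],[[0,-0.049,0],[0,0,0],1],[[0,-0.049,0],[0,0,0],1],[[0,-0.049,0],[0,0,0],1],[[0,-0.049,0],[0,0,0],1],[[0,-0.049,0],[0,0,0],1]]'
python3 -m inch '[[[-0.02,-0.049,0],[0,0,0],1],[[-0.025,-0.043,0],[0,0,0],1],[[0,0,0],[0,0,0],1]]'
python3 - <<'E'
from h import *
st(); im,W,c=grab("wrist","w2"); r,g,b=[im[...,i].astype(int) for i in range(3)]
P=W[(b>r+25)&near(W,(.452,.2745),.07)]; hull=P[cv2.convexHull(P[:,:2].astype(np.float32),returnPoints=False)[:,0]]
print("disc",circ(hull)); t=P[P[:,2]>.027]; hh=t[cv2.convexHull(t[:,:2].astype(np.float32),returnPoints=False)[:,0]]; print("collar",circ(t),circ(hh),np.median(t[:,2]))
E
```

```text
166 centre [ 0.4662 -0.1678] top 0.0392 size 0.0292 0.0061 yaw 29.0
172 centre [ 0.4939 -0.2164] top 0.0393 size 0.0292 0.0061 yaw 30.4
mid [ 0.48008956 -0.19210811] gap 0.05596548790256764 yaw from pair 29.641851251657055
time: 3.15
tool_pos: [0.4515, 0.1718, 0.2567]
tool_rot: [0.0, 1.0, -0.001, 0.001]
contact_force: [1.4, -0.5, -0.3]
gripper_width: 1.001
grasp_force: 0.0
time: 3.45
tool_pos: [0.4054, 0.2635, 0.2563]
tool_rot: [-0.001, 1.0, 0.003, -0.0]
contact_force: [0.5, -0.2, 0.0]
gripper_width: 0.998
grasp_force: 0.0
{'time': 3.45, 'tool_pos': [0.4054, 0.2635, 0.2563], 'tool_rot': [-0.0006, 1.0, 0.0027, -0.0005], 'joint_pos': [0.4215, -0.2965, 1.932, 0.0015, 1.5064, 1.9868], 'contact_force': [0.4534, -0.155, 0.0195], 'gripper_width': 0.998, 'grasp_force': 0.0}
disc (array([0.4517446 , 0.27372037]), np.float64(0.05198597162121166))
collar (array([0.45260232, 0.27407362]), np.float64(0.01796041967185743)) (array([0.45246251, 0.27412479]), np.float64(0.021334233039430946)) 0.031505798372078196
```

```bash
python3 -m inch '[[[0.0235,-0.005,0],[0,0,0],1],[[0.0235,-0.005,0.03],[0,0,0],1],[[0,0,0.045],[0,0,0],1],[[0,0,0.045],[0,0,0],1],[[0,0,0.04],[0,0,0],1],[[0,0,0.035],[0,0,0],1],[[0,0,0.015],[0,0,0],1],[[0,0,0],[0,0,0],1]]'
python3 -c "
from h import *
st()"
```

```text
time: 4.3
tool_pos: [0.4533, 0.2682, 0.0439]
tool_rot: [0.001, 1.0, -0.001, -0.002]
contact_force: [0.6, -0.4, -0.4]
gripper_width: 1.001
grasp_force: 0.0
{'time': 4.3, 'tool_pos': [0.4533, 0.2682, 0.0439], 'tool_rot': [0.0011, 1.0, -0.0014, -0.0023], 'joint_pos': [0.393, 0.0586, 1.9896, -0.0003, 1.0985, 1.9667], 'contact_force': [0.5777, -0.3668, -0.3981], 'gripper_width': 1.0014, 'grasp_force': 0.0}
```

```bash
python3 -m inch '[[[-0.001,-0.0057,0.008],[0,0,0],1],[[0,0,0],[0,0,0],1],[[0,0,0],[0,0,0],1]]'
```

```text
time: 4.6
tool_pos: [0.4541, 0.2766, 0.04]
tool_rot: [-0.001, 1.0, 0.0, 0.001]
contact_force: [-1.2, 0.2, -0.0]
gripper_width: 0.999
grasp_force: 0.0
```

```bash
for i in 1 2 3; do python3 -m inch '[[[0,0,0],[0,0,0],1]]' | grep tool_pos; done
```

```text
tool_pos: [0.4538, 0.2765, 0.0397]
tool_pos: [0.4534, 0.2764, 0.0393]
tool_pos: [0.4531, 0.2762, 0.0388]
```

```bash
python3 -m inch '[[[-0.0008,0.0022,0.0025],[0,0,0],1],[[0,0,0],[0,0,0],1],[[0,0,0],[0,0,0],1]]' | grep tool_pos
python3 -m inch '[[[0,0,0],[0,0,0],0.3],[[0,0,0],[0,0,0],0.3],[[0,0,0],[0,0,0],0.3],[[0,0,0],[0,0,0],0.3],[[0,0,0],[0,0,0],0.3],[[0,0,0],[0,0,0],0.3]]'
```

```text
tool_pos: [0.4519, 0.2737, 0.0356]
time: 5.8
tool_pos: [0.4525, 0.274, 0.0363]
tool_rot: [-0.0, 1.0, -0.0, 0.0]
contact_force: [0.4, 1.0, 2.9]
gripper_width: 0.486
grasp_force: 61.1
```

```bash
python3 -m inch '[[[0,0,-0.02],[0,0,0],0.3],[[0,0,-0.045],[0,0,0],0.3],[[0,0,-0.045],[0,0,0],0.3],[[0,0,-0.045],[0,0,0],0.3],[[0.02,0.039,0],[0,0,0],0.3],[[0.02,0.039,0],[0,0,0],0.3],[[0.02,0.039,0],[0,0,0],0.3],[[0.02,0.039,0],[0,0,0],0.3]]'
python3 -m inch '[[[0.02,0.039,0],[0,0,0],0.3],[[0.02,0.039,0],[0,0,0],0.3],[[0.015,0.023,0],[0,0,0],0.3],[[0,0,0],[0,0,0],0.3],[[0,0,0],[0,0,0],0.3],[[0,0,0],[0,0,0],0.3]]'
python3 - <<'E'
from h import *
st()
for n in("wrist","top","scene"):
    im,W,c=grab(n,n+"3"); r,g,b=[im[...,i].astype(int) for i in range(3)]; z=W[...,2]
    P=W[(b>r+25)&near(W,(.588,.016),.09)&(z>.13)]
    print(n,len(P))
    if len(P)<50: continue
    t=P[P[:,2]>np.percentile(P[:,2],98)-.006]; dd=P[(P[:,2]<np.percentile(P[:,2],98)-.018)]
    for q in(t,dd):
        if len(q)>20:
            h=q[cv2.convexHull(q[:,:2].astype(np.float32),returnPoints=False)[:,0]]; print(" ",len(q),circ(h),np.median(q[:,2]))
E
```

```text
time: 6.6
tool_pos: [0.5319, 0.1163, 0.19]
tool_rot: [0.0, 1.0, 0.0, -0.001]
contact_force: [0.3, 1.0, -2.0]
gripper_width: 0.486
grasp_force: 61.3
time: 7.2
tool_pos: [0.5862, 0.0176, 0.19]
tool_rot: [-0.0, 1.0, 0.0, -0.001]
contact_force: [-0.1, -0.0, -2.4]
gripper_width: 0.484
grasp_force: 61.3
{'time': 7.2, 'tool_pos': [0.5862, 0.0176, 0.19], 'tool_rot': [-0.0003, 1.0, 0.0003, -0.0008], 'joint_pos': [-0.0969, 0.0124, 1.7669, 0.0004, 1.364, 1.4732], 'contact_force': [-0.0933, -0.0205, -2.3709], 'gripper_width': 0.4841, 'grasp_force': 61.3399}
wrist 25101
  4961 (array([0.5884013, 0.0181615]), np.float64(0.02474144946947894)) 0.1850372322478032
  18286 (array([0.58657811, 0.01843882]), np.float64(0.05160012626126052)) 0.15928823482540533
top 334
  241 (array([0.57932943, 0.01931051]), np.float64(0.044913044279515216)) 0.15999233135155344
scene 845
  85 (array([0.5949588, 0.0349386]), np.float64(0.035988646841809316)) 0.18431186301946903
  687 (array([0.58560316, 0.02105709]), np.float64(0.05119826927226704)) 0.1591622337692064
```

View pics/wrist3.png

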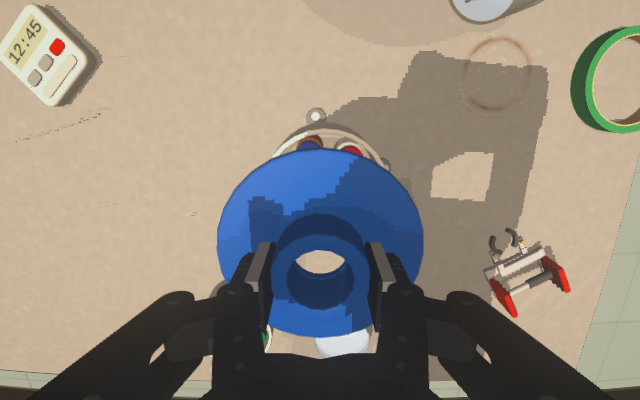

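Run:
```python
from h import *
from scipy.optimize import least_squares
for f in("top0","scene0","w1","wrist3","top3"):
    d=np.load(f+".npz"); W=d["W"]; im=d["im"].astype(int); z=W[...,2]
    sat=im.max(-1)-im.min(-1)
    m=near(W,(.588,.017),.056)&(abs(z-.061)<.004)&(~near(W,(.588,.017),.042))&(sat<60)
    P=W[m][:,:2]
    if len(P)>10:
        # annulus 46..50 mid 48
        s=least_squares(lambda c:np.hypot(*(P-c).T)-.048,(.588,.017),loss="soft_l1",f_scale=.002); r=np.hypot(*(P-s.x).T)
        print(f,"rim",len(P),s.x.round(4),"rad pct",np.percentile(r,[2,50,98]).round(4),"free",circ(P))
    m=near(W,(.588,.017),.018)&(z>.120)&(z<.13); P=W[m]
    if len(P)>5 and f!="wrist3": 
        h=P[cv2.convexHull(P[:,:2].astype(np.float32),returnPoints=False)[:,0]]; print(f,"tip",len(P),P.mean(0).round(4),circ(h))
```

```text
top0 rim 152 [0.5882 0.0153] rad pct [0.0453 0.0477 0.0498] free (array([0.58824927, 0.01533616]), np.float64(0.04763183402275591))
top0 tip 40 [0.5884 0.0152 0.1228] (array([0.58731612, 0.0146322 ]), np.float64(0.010453369688346563))
scene0 rim 190 [0.5877 0.0165] rad pct [0.0442 0.048  0.0511] free (array([0.58769648, 0.01653504]), np.float64(0.047808316871828495))
scene0 tip 36 [0.5869 0.0166 0.1218] (array([0.58717055, 0.0164054 ]), np.float64(0.00957761997401447))
w1 rim 1181 [0.5883 0.0133] rad pct [0.0408 0.0479 0.0502] free (array([0.58753026, 0.01331417]), np.float64(0.0473579811481539))
w1 tip 536 [0.5873 0.0116 0.1221] (array([0.58723662, 0.01267952]), np.float64(0.011280561373859285))
wrist3 rim 739 [0.5883 0.0147] rad pct [0.0459 0.0481 0.0498] free (array([0.5882393 , 0.01471545]), np.float64(0.04806745922130615))
top3 rim 13 [0.5877 0.0141] rad pct [0.0473 0.048  0.0487] free (array([0.58771683, 0.01415434]), np.float64(0.04803901756837475))
```

```bash
python3 -m inch '[[[0.0017,0.003,0.01],[0,0,0],0.3],[[0,0,0.01],[0,0,0],0.3],[[0,0,0.005],[0,0,0],0.3],[[0,0,0],[0,0,0],0.3],[[0,0,0],[0,0,0],0.3],[[0,0,0],[0,0,0],0.3]]'
python3 - <<'E'
from h import *
from scipy.optimize import least_squares
st()
im,W,c=grab("wrist","w4"); r,g,b=[im[...,i].astype(int) for i in range(3)]; z=W[...,2]
P=W[(b>r+25)&near(W,(.588,.016),.09)&(z>.11)]; k=np.percentile(P[:,2],98); q=P[P[:,2]<k-.018]
h=q[cv2.convexHull(q[:,:2].astype(np.float32),returnPoints=False)[:,0]]; print("lid",circ(h),np.median(q[:,2]))
sat=im.max(-1).astype(int)-im.min(-1); m=near(W,(.588,.017),.056)&(abs(z-.061)<.004)&(~near(W,(.588,.017),.042))&(sat<60); P=W[m][:,:2]
print("rim",len(P),least_squares(lambda c:np.hypot(*(P-c).T)-.048,(.588,.017),loss="soft_l1",f_scale=.002).x)
E
```

```text
time: 7.95
tool_pos: [0.589, 0.0137, 0.1662]
tool_rot: [0.0, 1.0, -0.0, 0.0]
contact_force: [0.0, -0.9, -1.5]
gripper_width: 0.485
grasp_force: 61.3
{'time': 7.95, 'tool_pos': [0.589, 0.0137, 0.1662], 'tool_rot': [0.0, 1.0, -0.0001, 0.0003], 'joint_pos': [-0.103, 0.0397, 1.7807, -0.0, 1.3206, 1.4681], 'contact_force': [0.0137, -0.8645, -1.546], 'gripper_width': 0.4847, 'grasp_force': 61.3493}
lid (array([0.58939144, 0.01452132]), np.float64(0.05163390038378245)) 0.13554757569989767
rim 998 [0.58882529 0.01452818]
```

View pics/w4.png

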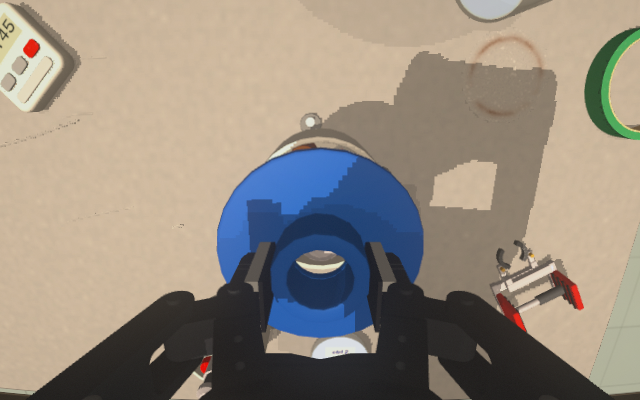

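The lid hangs concentric over the drum, within about 1 mm. I can see the dish edge below at (340,350) and the rim behind the disc at (320,140). Lowering now.

```bash
python3 -m inch '[[[-0.0005,0,0.008],[0,0,0],0.3],[[0,0,0.008],[0,0,0],0.3],[[0,0,0.008],[0,0,0],0.3],[[0,0,0],[0,0,0],0.3]]'
```

```text
time: 8.4
tool_pos: [0.5869, 0.0139, 0.1394]
tool_rot: [-0.0, 1.0, -0.0, -0.002]
contact_force: [-0.5, 0.5, -1.9]
gripper_width: 0.482
grasp_force: 61.4
```

```bash
python3 -m inch '[[[0.001,-0.0007,0.008],[0,0,0],0.3],[[0,0,0.01],[0,0,0],0.3],[[0,0,0.01],[0,0,0],0.3],[[0,0,0.006],[0,0,0],0.3],[[0,0,0],[0,0,0],0.3],[[0,0,0],[0,0,0],0.3]]'
```

```text
time: 9.0
tool_pos: [0.5893, 0.0145, 0.1076]
tool_rot: [-0.0, 1.0, -0.0, -0.0]
contact_force: [-0.1, 0.0, -1.2]
gripper_width: 0.485
grasp_force: 61.4
```

```bash
python3 -m inch '[[[-0.0008,-0.0003,0.005],[0,0,0],0.3],[[0,0,0.002],[0,0,0],0.3],[[0,0,0],[0,0,0],0.3],[[0,0,0],[0,0,0],0.3]]'; python3 -m inch '[[[0,0,0.001],[0,0,0],0.3],[[0,0,0],[0,0,0],0.3]]'
```

```text
time: 9.4
tool_pos: [0.5885, 0.0148, 0.1009]
tool_rot: [-0.0, 1.0, -0.0, 0.0]
contact_force: [0.6, -0.5, -1.0]
gripper_width: 0.486
grasp_force: 61.4
time: 9.6
tool_pos: [0.5885, 0.0148, 0.0998]
tool_rot: [-0.0, 1.0, -0.0, 0.0]
contact_force: [0.8, -1.2, -1.4]
gripper_width: 0.485
grasp_force: 61.4
```

```bash
python3 -m inch '[[[0,0,0.001],[0,0,0],0.3],[[0,0,0.0005],[0,0,0],0.3],[[0,0,0],[0,0,0],0.3]]'; python3 -m inch '[[[0,0,0.001],[0,0,0],0.3],[[0,0,0],[0,0,0],0.3]]'
```

```text
time: 9.9
tool_pos: [0.5885, 0.0148, 0.0984]
tool_rot: [-0.0, 1.0, -0.0, 0.0]
contact_force: [-1.0, 0.1, -1.9]
gripper_width: 0.489
grasp_force: 61.4
time: 10.1
tool_pos: [0.5886, 0.0148, 0.0983]
tool_rot: [0.0, 1.0, -0.0, 0.0]
contact_force: [-3.3, 0.2, 5.0]
gripper_width: 0.489
grasp_force: 62.0
```

Contact with the rim at TCP 0.098. Releasing and lifting.

```bash
python3 -m inch '[[[0,0,0],[0,0,0],1],[[0,0,0],[0,0,0],1],[[0,0,0],[0,0,0],1],[[0,0,0],[0,0,0],1],[[0,0,0],[0,0,0],1],[[0,0,0],[0,0,0],1]]'; python3 -m inch '[[[0,0,-0.02],[0,0,0],1],[[0,0,-0.04],[0,0,0],1],[[0,0,-0.04],[0,0,0],1],[[0,0,-0.04],[0,0,0],1],[[0,0,-0.02],[0,0,0],1],[[0,0,0],[0,0,0],1]]'
python3 - <<'E'
from h import *
from scipy.optimize import least_squares
for n in("top","wrist","scene"):
    im,W,c=grab(n,n+"5"); r,g,b=[im[...,i].astype(int) for i in range(3)]; z=W[...,2]
    q=W[(b>r+25)&near(W,(.588,.016),.07)&(z>.055)&(z<.078)]; 
    if len(q)<30: print(n,len(q)); continue
    h=q[cv2.convexHull(q[:,:2].astype(np.float32),returnPoints=False)[:,0]]
    A=np.c_[q[:,:2]-q[:,:2].mean(0),np.ones(len(q))]; k=abs(q[:,2]-np.median(q[:,2]))<.004; print(n,"lid",circ(h),np.median(q[:,2]),"slope",np.linalg.lstsq(A[k],q[k,2],rcond=None)[0])
    P=W[near(W,(.588,.015),.018)&(z>.119)&(z<.13)]
    if len(P)>5: h=P[cv2.convexHull(P[:,:2].astype(np.float32),returnPoints=False)[:,0]]; print(" tip",len(P),P.mean(0),circ(h))
st(); red("wrist5.npz"); red("top5.npz")
E
```

```text
time: 10.7
tool_pos: [0.5884, 0.0148, 0.0972]
tool_rot: [-0.0, 1.0, -0.0, -0.0]
contact_force: [0.3, 0.4, -0.3]
gripper_width: 0.998
grasp_force: 0.0
time: 11.3
tool_pos: [0.5905, 0.0146, 0.2624]
tool_rot: [0.0, 1.0, -0.0, 0.004]
contact_force: [0.5, 0.5, 0.9]
gripper_width: 1.0
grasp_force: 0.0
top lid (array([0.58675443, 0.0160162 ]), np.float64(0.049351653522441835)) 0.06714267058937724 slope [0.00283098 0.00460132 0.06718455]
wrist lid (array([0.58910926, 0.01540666]), np.float64(0.05127121371016688)) 0.06759653967753465 slope [-0.00127516  0.00073075  0.06759559]
 tip 586 [0.58902116 0.01446171 0.12163096] (array([0.58839684, 0.01470049]), np.float64(0.011641326335343536))
scene lid (array([0.58848609, 0.01698923]), np.float64(0.05154507896095191)) 0.0670384895735718 slope [-0.0007107   0.00194274  0.06690727]
 tip 40 [0.58707632 0.01772615 0.1216187 ] (array([0.58689339, 0.01899832]), np.float64(0.010287238073859974))
{'time': 11.45, 'tool_pos': [0.5877, 0.0149, 0.2556], 'tool_rot': [-0.0001, 1.0, -0.0001, -0.0012], 'joint_pos': [-0.1013, -0.0328, 1.7002, 0.0, 1.4766, 1.4697], 'contact_force': [0.1961, 0.5935, -0.9828], 'gripper_width': 1.0032, 'grasp_force': 0.0}
115 centre [ 0.4666 -0.1677] top 0.0393 size 0.0302 0.0062 yaw 30.5
123 centre [ 0.4943 -0.2164] top 0.0393 size 0.0299 0.0065 yaw 29.7
mid [ 0.48043996 -0.19204944] gap 0.055949654687898816 yaw from pair 29.670640836264155
19 centre [ 0.4931 -0.2159] top 0.0398 size 0.0289 0.0054 yaw 29.0
16 centre [ 0.4656 -0.1681] top 0.0387 size 0.026 0.0039 yaw 30.8
mid [ 0.4793452  -0.19203369] gap 0.055097100597981355 yaw from pair 29.848670294846066
```

Lid is seated flat: disc top at 67–68 mm, concentric, slope under 5 mrad. Now to the pliers at mid (0.480, -0.192), yaw 29.7°.

```bash
python3 -m inch '[[[-0.0215,0.0414,0],[0,0,0],1],[[-0.0215,0.0414,0],[0,0,0],1],[[-0.0215,0.0414,0],[0,0,0],1],[[-0.0215,0.0414,0],[0,0,0],1],[[-0.0215,0.0414,0],[0,0,0],1],[[0,0,0.02],[0,0,-0.13],1],[[0,0,0.02],[0,0,-0.13],1],[[0,0,0.02],[0,0,-0.13],1]]'; python3 -m inch '[[[0,0,0.02],[0,0,-0.128],1],[[0,0,0.04],[0,0,0],1],[[0,0,0.03],[0,0,0],1],[[0,0,0],[0,0,0],1],[[0,0,0],[0,0,0],1],[[0,0,0],[0,0,0],1]]'
cat >> h.py <<'E'
def to(X,yaw=None):
    s=st(); M=R.from_quat(np.roll(s["tool_rot"],-1)).as_matrix()
    print("tool shift",(M.T@(np.array(X)-s["tool_pos"])).round(4),"yaw",np.degrees(np.arctan2(M[1,0],M[0,0])).round(2),"tilt",M[:,2].round(4))
E
python3 -c "
from h import *
to((.480,-.192,.034)); grab('wrist','w6'); red('w6.npz')"
```

```text
time: 12.25
tool_pos: [0.4795, -0.1922, 0.1941]
tool_rot: [-0.001, 0.981, 0.196, -0.001]
contact_force: [0.5, 0.6, 0.1]
gripper_width: 1.004
grasp_force: 0.0
time: 12.85
tool_pos: [0.4817, -0.1927, 0.1088]
tool_rot: [0.001, 0.967, 0.256, 0.001]
contact_force: [0.1, 0.1, 1.3]
gripper_width: 1.001
grasp_force: 0.0
{'time': 12.85, 'tool_pos': [0.4817, -0.1927, 0.1088], 'tool_rot': [0.0008, 0.9667, 0.256, 0.0008], 'joint_pos': [-0.524, -0.0621, 1.9853, -0.0, 1.2162, 0.529], 'contact_force': [0.1234, 0.0506, 1.284], 'gripper_width': 1.0006, 'grasp_force': 0.0}
tool shift [-0.0012 -0.0016  0.0748] yaw 29.67 tilt [ 0.0019 -0.0011 -1.    ]
414 centre [ 0.4944 -0.2164] top 0.0393 size 0.0295 0.0057 yaw 29.7
401 centre [ 0.4668 -0.1678] top 0.0393 size 0.0296 0.0055 yaw 29.9
mid [ 0.48063938 -0.19208944] gap 0.055859479967649034 yaw from pair 29.593510238321503
```

```bash
python3 -m inch '[[[-0.0007,-0.0013,0.02],[0,0,0],1],[[0,0,0.03],[0,0,0],1],[[0,0,0.018],[0,0,0],1],[[0,0,0.005],[0,0,0],1],[[0,0,0],[0,0,0],1],[[0,0,0],[0,0,0],1],[[0,0,0],[0,0,0],1]]'; python3 -c "
from h import *
to((.4806,-.1921,.034))"
```

```text
time: 13.6
tool_pos: [0.4809, -0.1921, 0.0361]
tool_rot: [0.001, 0.967, 0.256, 0.001]
contact_force: [0.3, -0.2, 0.6]
gripper_width: 1.004
grasp_force: 0.0
{'time': 13.6, 'tool_pos': [0.4809, -0.1921, 0.0361], 'tool_rot': [0.0011, 0.9667, 0.256, 0.0012], 'joint_pos': [-0.5239, 0.0468, 2.0177, 0.0, 1.0738, 0.5291], 'contact_force': [0.3184, -0.2125, 0.6463], 'gripper_width': 1.0042, 'grasp_force': 0.0}
tool shift [-0.0002 -0.0002  0.0021] yaw 29.67 tilt [ 0.0028 -0.0016 -1.    ]
```

```bash
python3 -m inch '[[[0,0,0.002],[0,0,0],0.8],[[0,0,0],[0,0,0],0.7],[[0,0,0],[0,0,0],0.6],[[0,0,0],[0,0,0],0.5],[[0,0,0],[0,0,0],0.4],[[0,0,0],[0,0,0],0.3],[[0,0,0],[0,0,0],0.3],[[0,0,0],[0,0,0],0.3]]'; python3 -m inch '[[[0,0,-0.015],[0,0,0],0.3],[[0,0,-0.03],[0,0,0],0.3],[[0,0,-0.04],[0,0,0],0.3],[[0,0,-0.04],[0,0,0],0.3],[[0,0,-0.04],[0,0,0],0.3],[[0,0,0],[0,0,0],0.3],[[0,0,0],[0,0,0],0.3],[[0,0,0],[0,0,0],0.3]]'
python3 - <<'E'
from h import *
st(); im,W,c=grab("wrist","w7")
for l in("pliers","ring"):
    for r in manip.look_for("wrist",l)[:2]: print(l,r["score"],np.round(r["point"],4),proj("wrist",r["point"],c)[0])
E
```

```text
time: 14.4
tool_pos: [0.4812, -0.1923, 0.0351]
tool_rot: [0.001, 0.967, 0.256, 0.001]
contact_force: [-3.5, 1.7, 12.6]
gripper_width: 0.544
grasp_force: 63.0
time: 15.2
tool_pos: [0.4786, -0.1908, 0.1955]
tool_rot: [-0.001, 0.967, 0.256, -0.001]
contact_force: [0.4, 0.0, -2.0]
gripper_width: 0.549
grasp_force: 62.7
{'time': 15.2, 'tool_pos': [0.4786, -0.1908, 0.1955], 'tool_rot': [-0.0011, 0.9667, 0.256, -0.0011], 'joint_pos': [-0.5238, -0.1659, 1.9256, -0.0, 1.3851, 0.5291], 'contact_force': [0.4, 0.0088, -2.0354], 'gripper_width': 0.5491, 'grasp_force': 62.7409}
pliers 0.85 [ 0.4937 -0.1803  0.1715] [317.06103297 224.51179141]
ring 0.75 [ 0.4865 -0.1851  0.1752] [318.3554223  245.14747278]
```

View pics/w7.png

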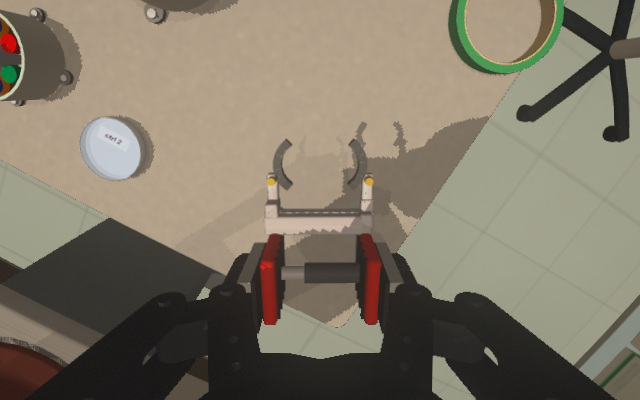

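The pliers are held by the handles with the ring spread, its halves at (282,163) and (358,163). Next I'll measure the ring's pose in the tool frame.

```bash
cat > ring.py <<'E'
from h import *
def ring(f,s):
    d=np.load(f+".npz"); im=d["im"].astype(int); W=d["W"]; M=R.from_quat(np.roll(s["tool_rot"],-1)).as_matrix()
    T=(W-np.array(s["tool_pos"]))@M; x,y,z=T[...,0],T[...,1],T[...,2]
    redm=(im[...,0]>im[...,1]+60)&(im[...,0]>im[...,2]+60)&(abs(y)<.04)&(abs(x)<.03); q=T[redm]; tp=q[q[:,2]<np.percentile(q[:,2],10)+.004]
    print("handles x",np.percentile(tp[:,0],[1,99]).round(4),"y",np.percentile(tp[:,1],[1,99]).round(4),"topz",np.median(tp[:,2]).round(4))
    m=(x>.025)&(x<.07)&(abs(y)<.035)&(z<.05)&(z>-.01)&(im.max(-1)-im.min(-1)<45)&(im.max(-1)<120)
    q=T[m]; r=[]
    for sgn in(1,-1):
        p=q[(q[:,1]*sgn>0)]; p=p[abs(p[:,2]-np.median(p[:,2]))<.004]
        u=p[p[:,0]>np.percentile(p[:,0],0)]; print("half",sgn,len(p),"x",np.percentile(p[:,0],[1,99]).round(4),"y",np.percentile(p[:,1],[1,99]).round(4),"z",np.median(p[:,2]).round(4)); r.append([np.percentile(p[:,0],[1,99]).mean(),np.percentile(p[:,1],[1,99]).mean(),np.median(p[:,2])])
    c=np.mean(r,0); print("ring centre tool",c.round(4),"world",(M@c+s["tool_pos"]).round(4)); return c
E
python3 - <<'E'
from ring import *
s=manip.state(); ring("w7",s)
E
```

```text
handles x [-0.0138  0.0145] y [-0.0232  0.0228] topz -0.0045
half 1 541 x [0.0261 0.0558] y [0.0129 0.0224] z 0.0304
half -1 509 x [0.0262 0.0557] y [-0.0235 -0.0138] z 0.0302
ring centre tool [ 0.041  -0.0005  0.0303] world [ 0.5139 -0.1701  0.1647]
```

```bash
python3 -m inch '[[[0.03,-0.0248,0],[0,0,0],0.3],[[0.03,-0.0248,0],[0,0,0],0.3],[[0.03,-0.0248,0],[0,0,0],0.3],[[0.03,-0.0248,0],[0,0,0],0.3],[[0.03,-0.0248,0],[0,0,0],0.3],[[0,0,0],[0,0,0],0.3],[[0,0,0],[0,0,0],0.3],[[0,0,0],[0,0,0],0.3]]'
python3 - <<'E'
from ring import *
to((.5493,-.0080,.175)); s=manip.state(); im,W,c=grab("wrist","w8"); ring("w8",s); z=W[...,2]
P=W[near(W,(.588,.015),.02)&(z>.119)&(z<.127)]
if len(P)>10: h=P[cv2.convexHull(P[:,:2].astype(np.float32),returnPoints=False)[:,0]]; print("tip",len(P),P.mean(0),circ(h))
E
```

```text
time: 16.15
tool_pos: [0.548, -0.0101, 0.1964]
tool_rot: [-0.0, 0.967, 0.256, -0.001]
contact_force: [-0.1, -0.7, -0.8]
gripper_width: 0.543
grasp_force: 62.7
{'time': 16.15, 'tool_pos': [0.548, -0.0101, 0.1964], 'tool_rot': [-0.0001, 0.9668, 0.2557, -0.0008], 'joint_pos': [-0.154, -0.0853, 1.8509, -0.0005, 1.3776, 0.8998], 'contact_force': [-0.0978, -0.6582, -0.8052], 'gripper_width': 0.5428, 'grasp_force': 62.7465}
tool shift [ 0.0022 -0.0012  0.0214] yaw 29.63 tilt [-1.6e-03 -2.0e-04 -1.0e+00]
handles x [-0.0141  0.0147] y [-0.0232  0.0229] topz -0.0042
half 1 518 x [0.0274 0.0558] y [0.0127 0.0222] z 0.031
half -1 515 x [0.0263 0.0557] y [-0.0236 -0.0138] z 0.0305
ring centre tool [ 0.0413 -0.0006  0.0307] world [0.5836 0.0109 0.1656]
tip 1166 [0.58843038 0.01477309 0.12165953] (array([0.58806332, 0.01458266]), np.float64(0.011657214262315812))
```

View pics/w8.png

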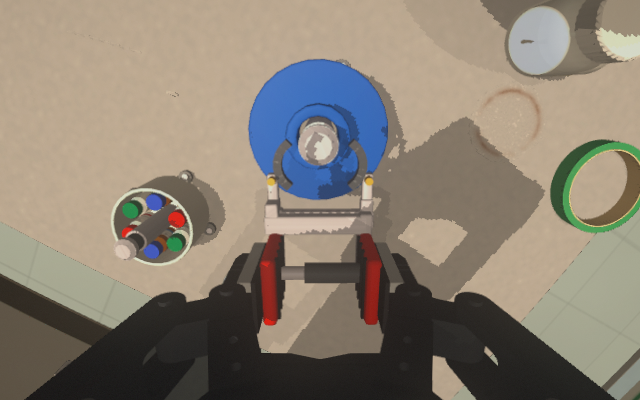

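The spindle tip at (319,143) lies between the spread ring halves at (282,163) and (358,163). I'll correct by 2 mm and lower to just above the tip.

```bash
python3 -m inch '[[[0.002,-0.0012,0.01],[0,0,0],0.3],[[0,0,0.01],[0,0,0],0.3],[[0,0,0.004],[0,0,0],0.3],[[0,0,0],[0,0,0],0.3],[[0,0,0],[0,0,0],0.3],[[0,0,0],[0,0,0],0.3],[[0,0,0],[0,0,0],0.3]]'
python3 - <<'E'
from ring import *
to((.5493,-.0080,.138)); s=manip.state(); im,W,c=grab("wrist","w9"); ring("w9",s); z=W[...,2]
P=W[near(W,(.588,.015),.02)&(z>.119)&(z<.127)]
if len(P)>10: h=P[cv2.convexHull(P[:,:2].astype(np.float32),returnPoints=False)[:,0]]; print("tip",len(P),P.mean(0),circ(h))
M=R.from_quat(np.roll(s["tool_rot"],-1)).as_matrix(); print("tip in tool",(M.T@(np.r_[circ(h)[0],.123]-s["tool_pos"])).round(4))
E
```

```text
time: 16.9
tool_pos: [0.55, -0.0074, 0.1738]
tool_rot: [0.0, 0.967, 0.256, 0.0]
contact_force: [0.1, -0.6, -1.1]
gripper_width: 0.545
grasp_force: 62.7
{'time': 16.9, 'tool_pos': [0.55, -0.0074, 0.1738], 'tool_rot': [0.0002, 0.9667, 0.256, 0.0004], 'joint_pos': [-0.1488, -0.0609, 1.867, 0.0, 1.3345, 0.9042], 'contact_force': [0.0895, -0.584, -1.1484], 'gripper_width': 0.5447, 'grasp_force': 62.7474}
tool shift [-0.001   0.0001  0.0358] yaw 29.67 tilt [ 9.e-04 -1.e-04 -1.e+00]
handles x [-0.0142  0.0146] y [-0.0233  0.0229] topz -0.0041
half 1 517 x [0.0268 0.0558] y [0.0128 0.0214] z 0.0309
half -1 498 x [0.0261 0.0557] y [-0.0234 -0.0138] z 0.0306
ring centre tool [ 0.0411 -0.0007  0.0307] world [0.5854 0.0136 0.1431]
tip 1453 [0.58868265 0.0148211  0.12164351] (array([0.58818321, 0.01456926]), np.float64(0.011771653399241598))
tip in tool [ 0.044  -0.0003  0.0509]
```

```bash
python3 -m inch '[[[-0.0008,0,0.004],[0,0,0],0.3],[[0,0,0.006],[0,0,0],0.3],[[0,0,0.006],[0,0,0],0.3],[[0,0,0],[0,0,0],0.3],[[0,0,0],[0,0,0],0.3]]'; python3 -c "
from h import *
to((.5493,-.0080,.138))"
```

```text
time: 17.45
tool_pos: [0.5488, -0.0077, 0.1567]
tool_rot: [-0.0, 0.967, 0.256, -0.0]
contact_force: [0.6, 0.4, -1.5]
gripper_width: 0.545
grasp_force: 62.7
{'time': 17.45, 'tool_pos': [0.5488, -0.0077, 0.1567], 'tool_rot': [-0.0002, 0.9667, 0.256, -0.0005], 'joint_pos': [-0.1497, -0.0451, 1.882, 0.0, 1.3057, 0.9033], 'contact_force': [0.5544, 0.3775, -1.4879], 'gripper_width': 0.5447, 'grasp_force': 62.7483}
tool shift [0.0003 0.0005 0.0187] yaw 29.67 tilt [-1.e-03  2.e-04 -1.e+00]
```

```bash
python3 -m inch '[[[0.0003,0.0003,0.005],[0,0,0],0.3],[[0,0,0.006],[0,0,0],0.3],[[0,0,0.005],[0,0,0],0.3],[[0,0,0.002],[0,0,0],0.3],[[0,0,0],[0,0,0],0.3],[[0,0,0],[0,0,0],0.3],[[0,0,0],[0,0,0],0.3],[[0,0,0],[0,0,0],0.3]]'
python3 - <<'E'
from ring import *
to((.5493,-.0080,.138)); s=manip.state(); im,W,c=grab("wrist","w10"); ring("w10",s); z=W[...,2]
P=W[near(W,(.588,.015),.02)&(z>.119)&(z<.127)]
h=P[cv2.convexHull(P[:,:2].astype(np.float32),returnPoints=False)[:,0]]; print("tip",len(P),P.mean(0),circ(h))
M=R.from_quat(np.roll(s["tool_rot"],-1)).as_matrix(); print("tip in tool",(M.T@(np.r_[circ(h)[0],.123]-s["tool_pos"])).round(4))
E
python3 -m inch '[[[0,0,0],[0,0,0],0.3],[[0,0,0],[0,0,0],0.3]]'
```

```text
time: 18.25
tool_pos: [0.5497, -0.0079, 0.1396]
tool_rot: [0.0, 0.967, 0.256, 0.0]
contact_force: [-0.4, 0.4, -1.0]
gripper_width: 0.545
grasp_force: 62.7
{'time': 18.25, 'tool_pos': [0.5497, -0.0079, 0.1396], 'tool_rot': [0.0001, 0.9667, 0.256, 0.0003], 'joint_pos': [-0.1498, -0.0248, 1.8929, 0.0, 1.273, 0.9032], 'contact_force': [-0.4062, 0.4063, -1.0187], 'gripper_width': 0.5454, 'grasp_force': 62.7478}
tool shift [-0.0004 -0.0001  0.0016] yaw 29.67 tilt [ 6.e-04 -1.e-04 -1.e+00]
handles x [-0.0142  0.0146] y [-0.0232  0.023 ] topz -0.0041
half 1 513 x [0.0263 0.0558] y [0.0129 0.0221] z 0.0309
half -1 493 x [0.0263 0.0557] y [-0.0236 -0.0138] z 0.0306
ring centre tool [ 0.041  -0.0006  0.0308] world [0.585  0.0129 0.1089]
tip 2163 [0.58875563 0.01484585 0.12172453] (array([0.58818102, 0.01454479]), np.float64(0.011803792625706062))
tip in tool [ 0.0446 -0.0004  0.0167]
time: 18.5
tool_pos: [0.5495, -0.0079, 0.1394]
tool_rot: [0.0, 0.967, 0.256, 0.0]
contact_force: [0.3, 0.2, -0.7]
gripper_width: 0.545
grasp_force: 62.7
```

View pics/w10.png

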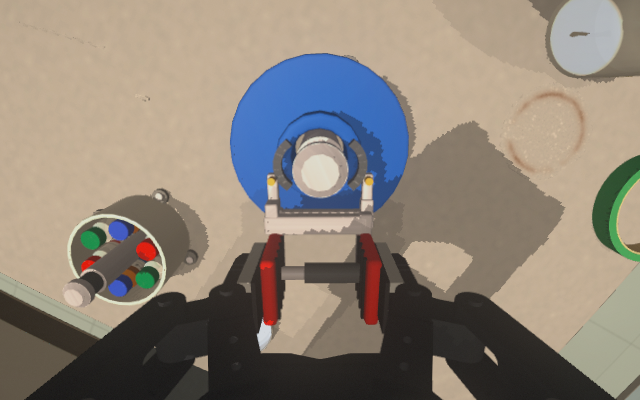

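The ring halves at (283,163) and (358,163) surround the spindle, with clearance on both sides and no contact force. I'll lower it the last millimetre, let it settle and hand in.

```bash
python3 -m inch '[[[0,0,0.0012],[0,0,0],0.3],[[0,0,0],[0,0,0],0.3],[[0,0,0],[0,0,0],0.3],[[0,0,0],[0,0,0],0.3],[[0,0,0],[0,0,0],0.3]]'; python3 -c "
from h import *
to((.5495,-.0080,.138)); print(manip.job_done())"
```

```text
time: 19.0
tool_pos: [0.5495, -0.0079, 0.1381]
tool_rot: [0.0, 0.967, 0.256, 0.0]
contact_force: [-1.1, 0.3, -1.9]
gripper_width: 0.546
grasp_force: 62.7
{'time': 19.0, 'tool_pos': [0.5495, -0.0079, 0.1381], 'tool_rot': [0.0, 0.9667, 0.256, 0.0], 'joint_pos': [-0.1498, -0.0232, 1.894, 0.0, 1.2707, 0.9032], 'contact_force': [-1.0911, 0.295, -1.8577], 'gripper_width': 0.5461, 'grasp_force': 62.7479}
tool shift [-0.      0.0001  0.0001] yaw 29.67 tilt [ 0.  0. -1.]
the job is handed in; nothing more can be done
None
```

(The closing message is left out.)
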